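# Seat the amber filter in the strain viewer's three-point holder

## Robot

A 7-joint arm with a two-finger parallel gripper is mounted at the origin on the work surface. World frame = base frame: x ahead of the robot, y to its left, z up, the work surface at z = 0. Lengths are in m, angles in rad, forces in N, time in s.
With the tool pointing down it reaches from about 0.4 to 0.85 m from the base axis. Payload 10.4 kg.
Tool frame: the origin (TCP) lies midway between the tips of the shut fingers; the grasp point (between the pads) lies env.grip_point_offset behind it (env.grip_point_offset is the distance from the TCP to the grasp point, in m); z points along the fingers, y is the direction in which the jaws open and shut (so a half turn about z gives the same grasp; the last joint's range is limited). The gripper opens to 87 mm and grips with 3 to 60 N. Pads are 19 mm wide; open, the fingers measure 117 mm over their backs; the gripper's body (75 mm by 190 mm) begins 51 mm behind the grasp point.
Start: joints at [1.282, 0.332, -0.065, 1.46, 0.022, 1.35, -0.088], TCP at [0.164, -0.603, 0.223] pointing down, gripper open.
Joint ranges: [-2.6, 2.6], [-0.5, 2.12], [-1.47, 1.34], [0.16, 2.42], [-1.27, 4.41], [0.06, 2.06], [-2.6, 2.6]. Speed limits (rad/s): [2.22, 2.22, 2.79, 2.79, 3.14, 3.14, 3.14].

## Interface

Orientations are given as a unit quaternion [x, y, z, w].
In Python, from bench import sensors, camera, order, cut_out, env gives the robot as it stands.
- The arm moves only by the tool drive_tool, never from a script. Its argument "commands" is a list of rows, each a list of 3 entries, a list of its own where there are three numbers: the shift along the tool's x, y, z in units of 40 mm (1.0 is 40 mm), then the turn, a rotation vector about the tool's x, y, z in units of 5 degrees (1.0 is 5 degrees), then the closure in counts, from 0 (fully open) to 255 (shut). A call has 1 to 10 rows; each row is the pose to reach, as a shift and turn from the pose measured when the call began, along the tool's axes at that moment; what a row does not reach only later rows make up. A row lasts 1/10 s, in which the tool goes at most 50 mm and 8.59 degrees, less where a joint would pass 70% of its speed; a pose out of reach is approached as far as the arm can. A call with a gripper value outside its range is refused whole. The fingers move at their own pace and stop on an object; "newtons" is the grip in N (left out, the last holds). Time passes only in rows, so rows that repeat a pose let the fingers close. It gives the time, the measured TCP pose, the force and the opening at its end, in the units of the state.
- sensors.get_state(): the state, without advancing time (a new reading comes with each control period).
- camera(name): name is "scene" or "top" or "wrist"; returns a dict with "color" (480x640x3 uint8, red, green, blue), "mtx" (3x3 intrinsics, pixels), "D" ([k1, k2, p1, p2, k3] as OpenCV has them; the pictures are not rectified), "R" (3x3) and "t" (3): a world point X has camera coordinates R X + t. Camera axes: x right, y down, z forward; pixel columns grow to the right and rows downward; lengths in m; the calibration is good to about 2 mm. A picture is of the moment at which its call begins. There is no depth.
- order.finish_job(): hands the job in, once; it reports no verdict.
Trained networks look in the newest picture that a camera, given by its name, has taken for a name from the list of things; names that differ only in an ending like _2 or _b are one class to them, and where a whole thing is asked for, a point or a joint stands for the part that bears it (a point fixed in the world has none). Each returns a list of dicts, best first, with "conf" (0 to 1); they miss things now and then, are a little off and sometimes report something else, mostly with a low value. They report only what shows in the picture. A call takes as long as a camera call. They do not tell look-alikes from the thing itself.
- cut_out(camera, thing): "region" (480x640 bool, what is visible of it) and "position" ([column, row] in pixels, amid what is visible of it).
The state is a dict: "clock": time; "q": joint angles; "joint_vel": joint speeds; "tau": joint torques, N m; "ee_pos": TCP position; "tcp_rot": TCP orientation; "contact_force": force on the tool from outside, world axes, zero at the start; "wrist_torque": the same for the moment, N m; "width": finger opening in m.
Only numpy, scipy, OpenCV 4.12 (cv2) and the standard library are available. Lean on these libraries where they do the work, as an engineer would, in place of code of your own. Each camera call takes 0.05 s, during which the arm holds its last target.

## Task

Take the amber filter by its yellow knob and mount it in the strain viewer: push its rim gently back against the red sprung nose until it clears the two steel pins, lower it in between, and press it gently down until it is fully home, flat on all three brass studs, held by the nose against both pins and unable to rock. The glass is fragile, so feel for the nose rather than ramming it, keep the filter roughly level, let go of it at the end, and leave the spare green filter and everything else on the bench where they are.

Things in the scene. Friction and masses are not known exactly. Their poses are not given: they have to be found in the camera images.
- filter: The amber filter: a flat round dark cell, 80 mm diameter, 10 mm thick, plain rim and underside, round amber glass, 180 g +-20 %. Yellow knob on its centre: a block 30 mm (along x) by 16 mm (along y), from 12 to 46 mm above the underside; grip its two faces 16 mm apart, about 34 mm above the underside, so the finger tips stay clear of the cell. Origin: centre of the underside; z up.
- viewer: The strain viewer, fixed: a grey light box 180 (x) by 200 (y) by 36 mm high, lit white window on top. Origin: centre of its underside, on the bench; z up; y points from the two steel pins to the red nose. The holder on top: three fixed brass studs that carry the filter, and a dark sliding carriage bearing two upright pins and, opposite, the red sprung nose, set and locked by hand.
- holder_mid (a point): Fixed point of the viewer: over the box's centre, 46 mm above the bench, level with the stud tops; axes as the viewer's. The carriage (pins and nose together) was set so that the centre of a seated filter lies at x 0 and anywhere from y -10 to +10 mm of this point; the setting is not told: feel for it or see it.
- pin_line (a point): Fixed point of the viewer, x 0, y -35 mm, 5 mm over the stud tops: level of the tops of the steel pins and, give or take the 10 mm setting, midway between them. Smooth pins 10 mm thick with tapered tips, axes 29 mm either side in x; seen from the seat's centre they stand 40 degrees either side of -y. A cell with its underside 7 to 10 mm over the studs passes above the pins but its rim still meets the nose.
- nose (a joint): Red sprung nose: how far it is pushed in along the viewer's +y, m; 0 free, travel 8 mm, 3 N per mm; over 5.2 mm (15.6 N) overloads the glass. 20 mm wide, flat slippery face, top 13 mm over the stud tops; housing behind it 11 mm. Free, it leaves 3 mm too little room: push it in over 3 mm, best about 3.8 mm (11.5 N), before the cell can go down inside the pins; seated, the cell holds it about 2.1 mm (6 N) in.
- stud_a: Polished brass support stud nearest the pins (friction on the pins can hold the cell just off a stud: about 10 N pressed straight down on the top of the knob settles it on all three), fixed on the viewer at x 0, y -27 mm. Origin: top of its dome, 46 mm above the bench.
- stud_b: Brass support stud on the viewer at x -27, y +14 mm. Origin: top of its dome, 46 mm above the bench.
- stud_c: Brass support stud on the viewer at x +27, y +14 mm. Origin: top of its dome, 46 mm above the bench.
- spare_filter: A second cell of the same shape and size with GREEN glass and a green knob; not to be used. Origin: centre of the underside.
- paddle: Black graphite paddle 90 by 55 by 12 mm with a steel neck and wooden handle, 250 mm long in all, lying along its x. Origin: on the bench under its neck.
- mould: Black graphite marble mould, a cylinder 64 mm across and 34 mm high. Origin: centre of the underside.
- dish: Small white bowl, 80 mm across, 28 mm high. Origin: centre of the underside.
- reamer: Graphite reamer with brass handle, 200 mm long, 20 mm thick, lying along its x. Origin: on the bench below its axis.
- rod_jar: Closed glass jar 90 mm across and 120 mm high with coloured glass rods standing to about 230 mm. Origin: centre of the underside.
- marble_stand: Flat cork disc 48 mm across, 18 mm high. Origin: centre of the underside.
There are look-alikes about, which are no part of the job. Leave any blue or turquoise look-alike of the filter alone.

How it is judged:
At the end, for the whole second after the job is handed in: The amber filter, released and at rest, lies in the holder within 14 mm of the viewer's centre, flat (within 0.025 rad) with its underside 44.5 to 47.5 mm above the bench, bearing on each of the three studs (over 0.05 N), with the nose held 1.3 to 3.1 mm in, so that it also bears on both pins (contact force between filter and stud_a above 0.05 N and contact force between filter and stud_b above 0.05 N and contact force between filter and stud_c above 0.05 N and value of joint nose between 0.0013 and 0.0031 m and z of filter in the frame of viewer between 0.0445 and 0.0475 m and horizontal distance between filter and viewer below 0.014 m and angle between filter's own z axis and vertical below 0.025 rad and linear speed of filter below 0.01 m/s); the robot touches nothing.
It fails at once if the nose is pushed in more than 5.2 mm (the glass is overloaded) (value of joint nose above 0.0052 m).
It fails at once if the filter is forced against the viewer with more than 50 N in all (contact force between filter and viewer above 50 N).
It fails at once if the robot presses on the viewer itself with more than 15 N (contact force between any of the fingers, the arm and viewer above 15 N).
It fails at once if the filter is tipped more than 35 degrees (angle between filter's own z axis and vertical above 0.61 rad).
It fails at once if the spare filter or another thing on the bench is moved by more than 25 mm (distance of any of spare_filter, paddle, mould, dish, reamer, rod_jar, marble_stand from where it was at the start of the episode above 0.025 m).
It also fails if it takes over 58 s, if anything falls off the work surface, if the arm or the gripper's body presses on something with over 40 N, if the wrist force passes 120 N, or if a joint passes its speed limit or range.

## Working session

There is one attempt and no reset: what is moved stays moved. The work goes in short steps, Python scripts to look and compute and a tool call to move; the robot and the scene stay as the last step left them, time stands still between calls to the robot, and variables do not carry over. Pictures are saved under pics/ and viewed, and the job is handed in when it is done.

Besides the shell and the picture viewer there is one more tool, called after ">>>" by a JSON object that holds its "api" and its "payload". drive_tool: Moves the arm, as the interface text tells. Its arguments: {"type":"object","properties":{"commands":{"type":"array"},"newtons":{"type":"number"}},"required":["commands"]}

```bash
ls; mkdir -p pics; python3 - <<'E'
from bench import sensors,camera,order,cut_out,env
import cv2
print(sensors.get_state(), env.grip_point_offset)
for n in ["scene","top","wrist"]:
    c=camera(n); cv2.imwrite(f"pics/{n}0.png",c["color"][:,:,::-1])
    print(n,c["mtx"].tolist(),c["D"],c["R"].tolist(),c["t"])
    for th in ["filter","spare_filter","viewer","nose","stud_a"]:
        for d in cut_out(n,th)[:4]: print(n,th,round(d["conf"],2),d["position"],d["region"].sum())
E
```

```text
pics
{'clock': 0.0, 'q': array([ 1.28238868,  0.33289763, -0.06468252,  1.46092109,  0.02159495,
        1.34989661, -0.08847955]), 'joint_vel': array([ 0.00122891,  0.00080901,  0.00146822,  0.00098875,  0.00026497,
       -0.0014677 , -0.00093515]), 'tau': array([ 1.15544492e-03, -6.23262691e+01,  2.51689920e-02, -3.89891481e+01,
       -6.14356413e-02,  3.99582752e-02,  1.22980814e-04]), 'ee_pos': array([ 0.16406721, -0.60268873,  0.22174746]), 'tcp_rot': array([ 9.91179478e-01,  1.32524464e-01, -1.27024212e-04, -7.02369052e-04]), 'contact_force': array([ 0.67153301, -0.92439944, -0.18726655]), 'wrist_torque': array([-0.03147026, -0.01515166, -0.0373357 ]), 'width': 0.08703159500656917} 0.0187
scene [[594.5786500508655, 0.0, 312.8041040559476], [0.0, 594.5786500508655, 231.02321678628468], [0.0, 0.0, 1.0]] [-0.07384509  0.          0.          0.          0.        ] [[-0.3422033884425546, 0.939474593351488, 0.016862069430848725], [0.5896533961084891, 0.22868402237033686, -0.7746047316988509], [-0.7315775511838508, -0.25512958738566555, -0.6322208318651487]] [ 0.20353401 -0.289030
[... 616 characters left out ...]
96305076207, -0.9907557574303557]] [-0.03152568  0.58005123  1.13882715]
top filter 0.76 [145.5, 341.5] 1119
top filter 0.72 [202.6, 334.2] 999
top filter 0.7 [247.3, 276.1] 1048
top spare_filter 0.83 [192.0, 231.7] 1027
top viewer 0.89 [379.1, 260.2] 7448
top nose 0.66 [360.6, 254.0] 67
wrist [[383.788771476666, 0.0, 315.2901649858511], [0.0, 383.788771476666, 246.53062332699054], [0.0, 0.0, 1.0]] [-0.01941284  0.          0.          0.          0.        ] [[0.26184967079789306, -0.9651077673180093, 0.001321879527753501], [-0.9208881966960668, -0.24944185564382848, 0.2995725118211498], [-0.28879002595121683, -0.07966026685502828, -0.9540726192463992]] [-0.62486071 -0.03611866  0.39102342]
```

View pics/top0.png

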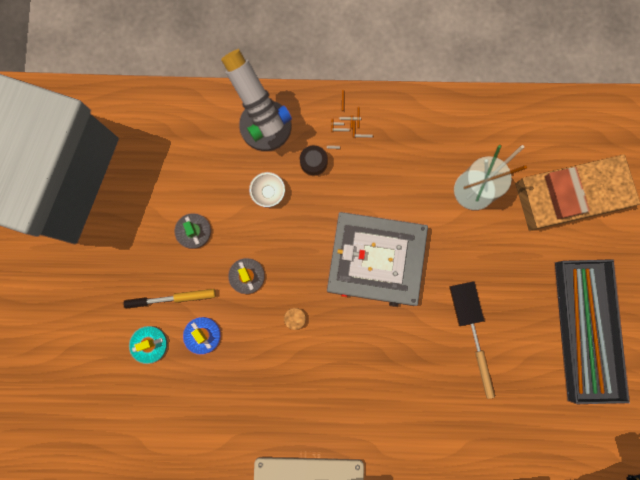

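View pics/scene0.png

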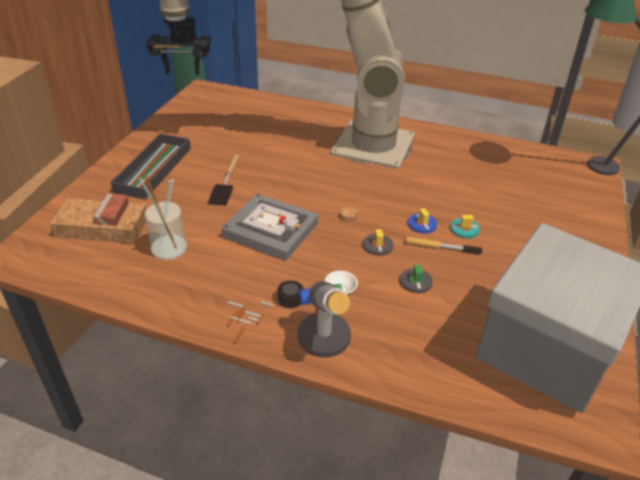

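```bash
cat > h.py <<'E'
import numpy as np,cv2
from scipy.spatial.transform import Rotation as Rn
def ray(c,px,z):
    u=cv2.undistortPoints(np.array([[px]],float),c["mtx"],c["D"])[0,0]
    R=c["R"];t=c["t"]; C=-R.T@t; d=R.T@np.array([u[0],u[1],1]); return C+d*(z-C[2])/d[2]
def proj(c,X):
    return cv2.projectPoints(np.array(X,float).reshape(-1,1,3),cv2.Rodrigues(c["R"])[0],c["t"],c["mtx"],c["D"])[0][:,0]
E
python3 - <<'E'
from h import *
from bench import camera,cut_out
c=camera("top"); im=c["color"]
np.savez("top0.npz",**c)
def rect(m):
    cn=max(cv2.findContours(m.astype('uint8'),0,1)[0],key=cv2.contourArea); return cv2.minAreaRect(cn)
for th in ["viewer","filter","spare_filter"]:
  for d in cut_out("top",th):
    r=rect(d["region"]); print(th,d["conf"],d["position"],r,[ray(c,p,0.005).round(4).tolist() for p in [d["position"]]])
    if th=="viewer": print([ray(c,p,0.036).round(4).tolist() for p in cv2.boxPoints(r)])
crop=im[200:315,215:440]; cv2.imwrite("pics/crop1.png",cv2.resize(crop,None,fx=3.5,fy=3.5,interpolation=cv2.INTER_CUBIC)[:,:,::-1])
hsv=cv2.cvtColor(im,cv2.COLOR_RGB2HSV)
m=cv2.inRange(hsv,(22,150,120),(35,255,255)); m[:,:225]=0;m[:,270:]=0;m[:260]=0;m[295:]=0
r=rect(m);print("knob",r,m.sum()/255)
print(ray(c,r[0],0.046),[ray(c,p,0.046).round(4).tolist() for p in cv2.boxPoints(r)])
E
```

```text
filter 0.8 [147.9, 343.9] ((148.0, 344.5), (37.0, 36.0), 90.0) [[0.3475, 0.359, 0.005]]
filter 0.71 [247.1, 277.8] ((246.3076934814453, 275.9615478515625), (35.778167724609375, 36.055511474609375), 56.3099365234375) [[0.4967, 0.1479, 0.005]]
filter 0.62 [175.3, 297.2] ((169.58505249023438, 298.2017822265625), (8.603692054748535, 91.90308380126953), 83.0887680053711) [[0.4503, 0.3055, 0.005]]
filter 0.61 [203.9, 331.9] ((200.61537170410156, 335.076904296875), (36.055511474609375, 37.71961212158203), 33.690067291259766) [[0.3756, 0.238, 0.005]]
spare_filter 0.88 [192.2, 232.8] ((192.0, 231.0), (34.0, 36.0), 90.0) [[0.596, 0.2761, 0.005]]
knob ((243.62066650390625, 274.55169677734375), (14.484235763549805, 8.170595169067383), 68.19859313964844) 117.0
[0.50101142 0.14971889 0.046     ] [[0.512, 0.1642, 0.046], [0.5189, 0.1481, 0.046], [0.49, 0.1352, 0.046], [0.4832, 0.1513, 0.046]]
```

View pics/crop1.png

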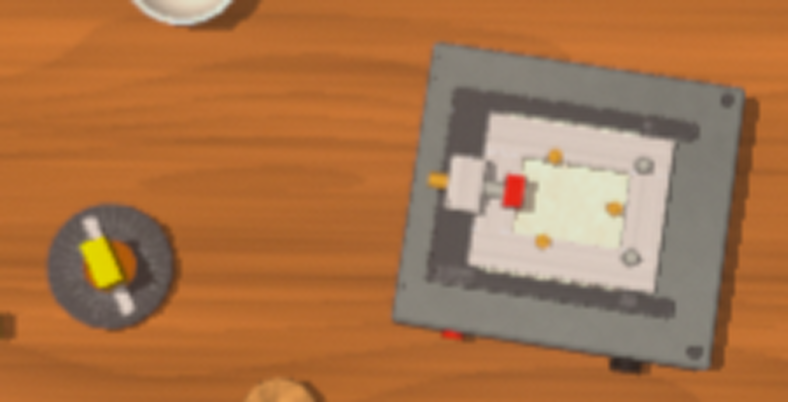

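View pics/wrist0.png

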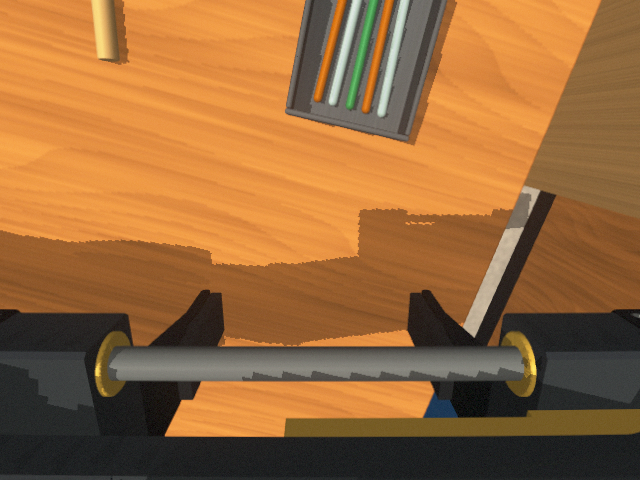

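```bash
python3 - <<'E'
from h import *
c=dict(np.load("top0.npz"))
P=lambda x,y:[215+(x+.5)/3.5-.5,200+(y+.5)/3.5-.5]
co=np.array([ray(c,P(*p),.036) for p in [(436,43),(744,88),(710,368),(396,320)]])
print(co.round(4), co.mean(0), [np.linalg.norm(co[i]-co[i-1]) for i in range(4)])
y=(co[0]+co[3]-co[1]-co[2])[:2]; x=(co[0]+co[1]-co[2]-co[3])[:2]
print("yaw",np.arctan2(y[1],y[0])-np.pi/2, np.arctan2(x[1],x[0]))
yaw=(np.arctan2(y[1],y[0])-np.pi/2+np.arctan2(x[1],x[0]))/2
Rz=np.array([[np.cos(yaw),-np.sin(yaw)],[np.sin(yaw),np.cos(yaw)]])
o=co.mean(0)[:2]
f=lambda p,z:(Rz.T@(ray(c,P(*p),z)[:2]-o)*1000).round(1)
print("yaw",yaw)
for n,p,z in [("pinL",(644,166),.051),("pinR",(631,257),.051),("a",(615,208),.046),("b/c",(555,157),.046),("b/c",(543,241),.046),("nose",(514,191),.059),("noseface",(524,192),.059)]: print(n,f(p,z))
print("cell",ray(c,P(111,266),.010), "knobtop",ray(c,P(102,261),.046))
for p in [(80,241),(103,236),(123,283),(101,289)]: print(ray(c,P(*p),.046))
E
```

```text
[[ 0.6453 -0.0552  0.036 ]
 [ 0.6204 -0.2499  0.036 ]
 [ 0.4445 -0.2281  0.036 ]
 [ 0.4697 -0.0334  0.036 ]] [ 0.54496442 -0.14162501  0.036     ] [np.float64(0.17696451414210287), np.float64(0.19634754343327604), np.float64(0.1773013872050142), np.float64(0.1963038201499012)]
yaw -0.12775458542988227 -0.12356114625292239
yaw -0.12565786584140232
pinL [ 27.9 -40.3]
pinR [-29.3 -39.6]
a [ -0.1 -26.4]
b/c [26.1 14.6]
b/c [-27.  15.]
nose [-0.4 37.7]
noseface [-0.1 31.5]
cell [0.50118605 0.14898868 0.01      ] knobtop [0.50174957 0.14939292 0.046     ]
[0.51385999 0.16353682 0.046     ]
[0.51726235 0.14943174 0.046     ]
[0.4884281  0.13585192 0.046     ]
[0.48444736 0.14927267 0.046     ]
```

>>> {"api": "drive_tool", "payload": {"commands": [[[13.1,-15.9,0.5],[0,0,-1.9],90],[[13.1,-15.9,0.5],[0,0,-1.9],90],[[13.1,-15.9,0.5],[0,0,-1.9],90],[[13.1,-15.9,0.5],[0,0,-1.9],90],[[13.1,-15.9,0.5],[0,0,-1.9],90],[[13.1,-15.9,0.5],[0,0,-1.9],90],[[13.1,-15.9,0.5],[0,0,-1.9],90],[[13.1,-15.9,0.5],[0,0,-1.9],90],[[13.1,-15.9,0.5],[0,0,-1.9],90],[[13.1,-15.9,0.5],[0,0,-1.9],90]]}}

```text
clock: 2.1
ee_pos: [0.37, -0.1455, 0.2107]
tcp_rot: [0.977, 0.214, 0.0, 0.001]
contact_force: [0.4, -0.3, 0.3]
width: 0.0564
```

```bash
cat >> h.py <<'E'
def plan(s,p,yaw):
    R=Rn.from_quat(s["tcp_rot"]); T=Rn.from_euler('z',yaw)*Rn.from_euler('x',np.pi)
    print("pos",s["ee_pos"].round(4),"F",s["contact_force"].round(2),"tau",s["wrist_torque"].round(3),"w",round(s["width"],4),"t",round(s["clock"],2),"tilt",R.as_matrix()[:,2].round(4),"yaw",np.arctan2(*R.as_matrix()[[1,0],0]).round(4))
    print("shift",(R.inv().apply(np.array(p)-s["ee_pos"])/.04).round(3),"turn",(np.degrees((R.inv()*T).as_rotvec())/5).round(3))
E
python3 - <<'E'
from h import *
from bench import sensors
s=sensors.get_state();plan(s,[.5015,.1495,.13],.43);print(s["q"])
E
```

```text
pos [ 0.37   -0.1455  0.2107] F [ 0.39 -0.3   0.33] tau [-0.015 -0.129 -0.08 ] w 0.0564 t 2.1 tilt [ 8.0e-04 -1.2e-03 -1.0e+00] yaw 0.4315
shift [ 6.069 -5.326  2.012] turn [ 0.016 -0.003  0.017]
[ 0.88184967 -0.16045466 -0.55599143  1.9991328  -0.08729027  1.27900265
 -0.78261004]
```

>>> {"api": "drive_tool", "payload": {"commands": [[[6.1,-5.3,2.0],[0,0,0],90],[[6.1,-5.3,2.0],[0,0,0],90],[[6.1,-5.3,2.0],[0,0,0],90],[[6.1,-5.3,2.0],[0,0,0],90],[[6.1,-5.3,2.0],[0,0,0],90],[[6.1,-5.3,2.0],[0,0,0],90],[[6.1,-5.3,2.0],[0,0,0],90],[[6.1,-5.3,2.0],[0,0,0],90],[[6.1,-5.3,2.0],[0,0,0],90]]}}

```text
clock: 3.0
ee_pos: [0.5027, 0.1498, 0.1301]
tcp_rot: [0.977, 0.215, -0.0, 0.0]
contact_force: [-0.2, 0.0, 0.3]
width: 0.0562
```

```bash
python3 - <<'E'
from h import *
from bench import sensors,camera
c=camera("wrist");cv2.imwrite("pics/wrist1.png",c["color"][:,:,::-1])
np.savez("wrist1.npz",**c)
s=sensors.get_state();plan(s,[.5015,.1495,.0153],.43);print(s["q"])
R=Rn.from_quat(s["tcp_rot"]); C=-c["R"].T@c["t"]
print("cam in tool",R.inv().apply(C-s["ee_pos"]),"axis",R.inv().apply(c["R"][2]))
E
```

```text
pos [0.5029 0.1486 0.1304] F [ 0.37 -1.13 -0.42] tau [-0.029  0.016  0.032] w 0.0563 t 3.05 tilt [ 3.0e-04 -1.4e-03 -1.0e+00] yaw 0.4314
shift [-0.023 -0.04   2.877] turn [0.017 0.003 0.016]
[ 0.42079516  0.31288025 -0.91470039  1.80346427  0.271148    1.15750419
 -1.72036962]
cam in tool [ 0.08259493 -0.00179069 -0.16180564] axis [-3.00092170e-01  3.63915172e-04  9.53910141e-01]
```

View pics/wrist1.png

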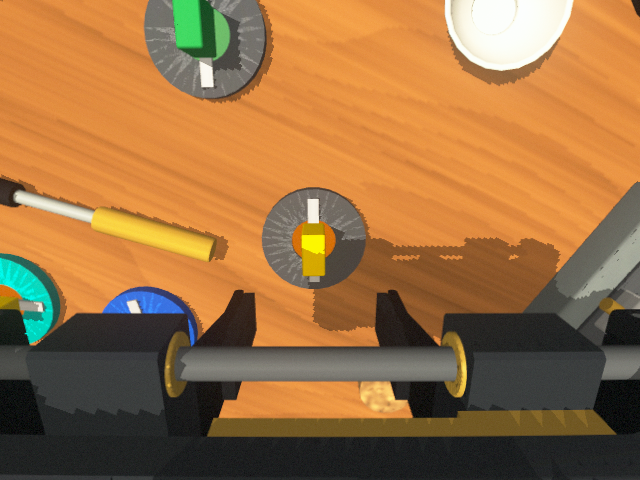

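```bash
python3 - <<'E'
from h import *
c=dict(np.load("wrist1.npz"))
hsv=cv2.cvtColor(c["color"],cv2.COLOR_RGB2HSV); m=cv2.inRange(hsv,(25,180,200),(33,255,255)); m[:215]=0;m[290:]=0;m[:,:295]=0;m[:,335:]=0
ys,xs=np.nonzero(m);print(xs.min(),xs.max(),ys.min(),ys.max())
for p in [(302,234),(324,234),(325,248),(302,248)]: print(p,ray(c,p,.046).round(4))
for p in [(314.5,188),(314.5,288),(262,238),(367,238)]: print(p,ray(c,p,.010).round(4))
E
```

```text
302 324 235 253
(302, 234) [0.5112 0.1639 0.046 ]
(324, 234) [0.5173 0.1506 0.046 ]
(325, 248) [0.5087 0.1458 0.046 ]
(302, 248) [0.5023 0.1599 0.046 ]
(314.5, 188) [0.5374 0.1668 0.01  ]
(314.5, 288) [0.4649 0.1334 0.01  ]
(262, 238) [0.4858 0.1873 0.01  ]
(367, 238) [0.5195 0.1143 0.01  ]
```

>>> {"api": "drive_tool", "payload": {"commands": [[[0,-0.05,1.2],[0,0,0],90],[[-0.02,-0.05,2.2],[0,0,0],90],[[-0.02,-0.05,2.87],[0,0,0],90],[[-0.02,-0.05,2.87],[0,0,0],90],[[-0.02,-0.05,2.87],[0,0,0],200],[[-0.02,-0.05,2.87],[0,0,0],255],[[-0.02,-0.05,2.87],[0,0,0],255],[[-0.02,-0.05,2.87],[0,0,0],255],[[-0.02,-0.05,2.87],[0,0,0],255],[[-0.02,-0.05,2.87],[0,0,0],255]], "newtons": 40}}

```text
clock: 4.05
ee_pos: [0.5015, 0.15, 0.0158]
tcp_rot: [0.977, 0.214, 0.0, 0.001]
contact_force: [-1.4, 1.6, 0.7]
width: 0.0159
```

```bash
python3 - <<'E'
from h import *
from bench import sensors
s=sensors.get_state();plan(s,[.5015,.1495,.12],.43)
E
```

```text
pos [0.5015 0.15   0.0158] F [-1.36  1.55  0.66] tau [0.31  0.093 0.02 ] w 0.0159 t 4.05 tilt [ 6.0e-04 -1.4e-03 -1.0e+00] yaw 0.4314
shift [-0.005  0.015 -2.604] turn [0.017 0.    0.016]
```

>>> {"api": "drive_tool", "payload": {"commands": [[[0,0,-1.0],[0,0,0],255],[[0,0,-2.0],[0,0,0],255],[[0,0,-3.0],[0,0,0],255],[[0,0,-3.0],[0,0,0],255]]}}

```text
clock: 4.45
ee_pos: [0.5039, 0.1515, 0.1407]
tcp_rot: [0.977, 0.214, 0.004, 0.001]
contact_force: [0.5, 1.3, -1.4]
width: 0.0155
```

```bash
python3 - <<'E'
from h import *
from bench import sensors
s=sensors.get_state();plan(s,[.5427,-.1595,.13],-.126)
E
```

```text
pos [0.5039 0.1515 0.1407] F [ 0.52  1.27 -1.36] tau [ 0.08  -0.097  0.005] w 0.0155 t 4.45 tilt [ 7.9e-03 -2.0e-04 -1.0e+00] yaw 0.4317
shift [-2.373  7.466  0.276] turn [ 0.016 -0.091  6.391]
```

>>> {"api": "drive_tool", "payload": {"commands": [[[-0.6,1.8,0.2],[0,0,1.6],255],[[-1.2,3.6,0.2],[0,0,3.2],255],[[-1.8,5.5,0.3],[0,0,4.8],255],[[-2.4,7.5,0.3],[0,-0.1,6.4],255],[[-2.4,7.5,0.3],[0,-0.1,6.4],255],[[-2.4,7.5,0.3],[0,-0.1,6.4],255],[[-2.4,7.5,0.3],[0,-0.1,6.4],255],[[-2.4,7.5,0.3],[0,-0.1,6.4],255],[[-2.4,7.5,0.3],[0,-0.1,6.4],255],[[-2.4,7.5,0.3],[0,-0.1,6.4],255]]}}

```text
clock: 5.45
ee_pos: [0.5422, -0.1591, 0.1287]
tcp_rot: [0.998, -0.062, -0.001, 0.0]
contact_force: [-0.2, -1.0, -1.7]
width: 0.0154
```

```bash
python3 - <<'E'
from h import *
from bench import sensors,camera
cs={n:camera(n) for n in ["wrist","scene","top"]}
for n,c in cs.items(): cv2.imwrite(f"pics/{n}2.png",c["color"][:,:,::-1]); np.savez(f"{n}2.npz",**c)
s=sensors.get_state();plan(s,[.5427,-.1595,.0695],-.126)
E
```

```text
pos [ 0.5424 -0.1599  0.1291] F [ 0.08 -0.57 -1.5 ] tau [ 0.069 -0.001 -0.005] w 0.0159 t 5.6 tilt [-5.0e-04 -1.5e-03 -1.0e+00] yaw -0.1248
shift [ 0.007 -0.012  1.489] turn [0.017 0.004 0.014]
```

View pics/wrist2.png

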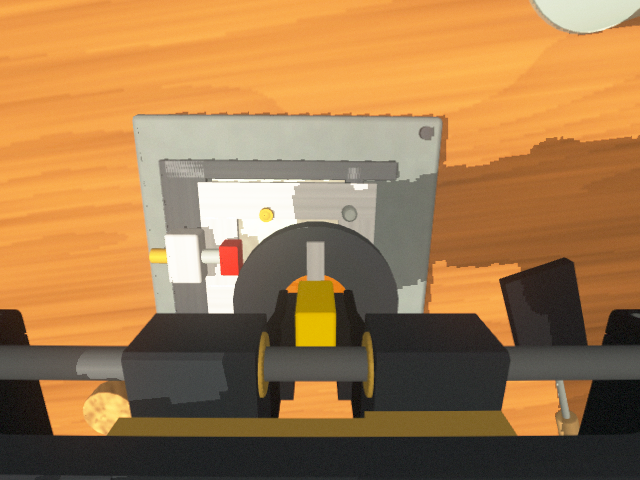

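```bash
cat >> h.py <<'E'
o=np.array([.5450,-.1416]); yv=-.1257
Rz=np.array([[np.cos(yv),-np.sin(yv)],[np.sin(yv),np.cos(yv)]])
V=lambda X:(Rz.T@(np.array(X)[:2]-o)*1000).round(1)
W=lambda x,y:o+Rz@np.array([x,y])/1000
E
python3 - <<'E'
from h import *
c=dict(np.load("wrist2.npz"))
for n,p,z in [("corner+x+y",(135,115),.036),("corner+x-y",(442,117),.036),("stud +27,14",(266,213),.046),("pin",(349,212),.051),("noseTopfront-far",(242,240),.059),("noseTopfront",(242,263),.059),("nosefrontbottom",(242,274),.049)]: print(n,V(ray(c,p,z)))
im=c["color"][100:330,120:460];cv2.imwrite("pics/crop2.png",cv2.resize(im,None,fx=2.3,fy=2.3,interpolation=cv2.INTER_CUBIC)[:,:,::-1])
E
```

```text
corner+x+y [88.5 96.2]
corner+x-y [ 87.2 -97.7]
stud +27,14 [27.4 14.4]
pin [ 29.2 -39.1]
noseTopfront-far [13.  28.5]
noseTopfront [-2.4 29.4]
nosefrontbottom [-14.   31.9]
```

View pics/crop2.png

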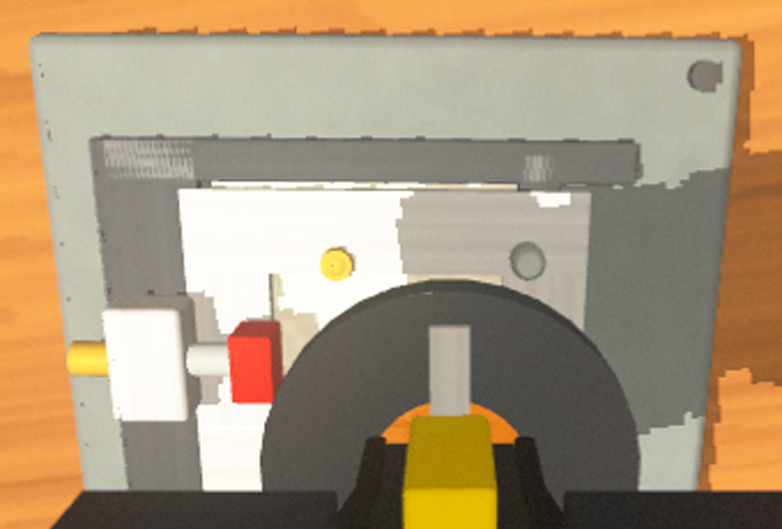

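>>> {"api": "drive_tool", "payload": {"commands": [[[0,0,0.5],[0,0,0],255],[[0,0,1.0],[0,0,0],255],[[0,0,1.3],[0,0,0],255],[[0,0,1.47],[0,0,0],255],[[0,0,1.47],[0,0,0],255],[[0,0,1.47],[0,0,0],255]]}}

```text
clock: 6.2
ee_pos: [0.5428, -0.1599, 0.0709]
tcp_rot: [0.998, -0.062, 0.0, 0.001]
contact_force: [-0.3, 1.0, -1.7]
width: 0.0158
```

```bash
python3 - <<'E'
from h import *
from bench import sensors,camera
s=sensors.get_state();plan(s,[*W(0,-12),.070],-.126);print(V(s["ee_pos"]),s["joint_vel"].round(4))
s=sensors.get_state();print(s["ee_pos"])
E
```

```text
pos [ 0.5428 -0.1599  0.0709] F [-0.33  0.99 -1.67] tau [0.076 0.025 0.001] w 0.0158 t 6.2 tilt [ 3.0e-04 -1.6e-03 -1.0e+00] yaw -0.1247
shift [-0.003 -0.16   0.023] turn [ 0.018 -0.006  0.015]
[  0.1 -18.4] [ 0.0031 -0.0069 -0.0006 -0.0063 -0.0016  0.0002  0.0018]
[ 0.54280214 -0.15988231  0.07092937]
```

>>> {"api": "drive_tool", "payload": {"commands": [[[0,-0.05,0.02],[0,0,0],255],[[0,-0.1,0.02],[0,0,0],255],[[0,-0.15,0.02],[0,0,0],255],[[0,-0.2,0.02],[0,0,0],255],[[0,-0.2,0.02],[0,0,0],255],[[0,-0.2,0.02],[0,0,0],255]]}}

```text
clock: 6.8
ee_pos: [0.5438, -0.1519, 0.0701]
tcp_rot: [0.998, -0.062, 0.0, 0.001]
contact_force: [0.7, 0.3, -2.1]
width: 0.0157
```

```bash
cat > st.py <<'E'
from h import *
from bench import sensors,camera
import sys
s=sensors.get_state();plan(s,[*W(float(sys.argv[1]),float(sys.argv[2])),float(sys.argv[3])],-.126);print(V(s["ee_pos"]),"Fv",(Rz.T@s["contact_force"][:2]).round(2))
if len(sys.argv)>4:
    c=camera("wrist");np.savez(sys.argv[4]+".npz",**c)
    cv2.imwrite(f"pics/{sys.argv[4]}.png",cv2.resize(c["color"][100:330,120:460],None,fx=2.3,fy=2.3,interpolation=cv2.INTER_CUBIC)[:,:,::-1])
E
python3 st.py 0 -8 .0700 w3
```

```text
pos [ 0.5438 -0.1519  0.0701] F [ 0.68  0.34 -2.12] tau [0.023 0.021 0.009] w 0.0157 t 6.8 tilt [ 2.0e-04 -1.7e-03 -1.0e+00] yaw -0.1246
shift [-0.002 -0.06   0.004] turn [ 0.019 -0.005  0.016]
[  0.1 -10.4] Fv [0.64 0.42]
```

View pics/w3.png

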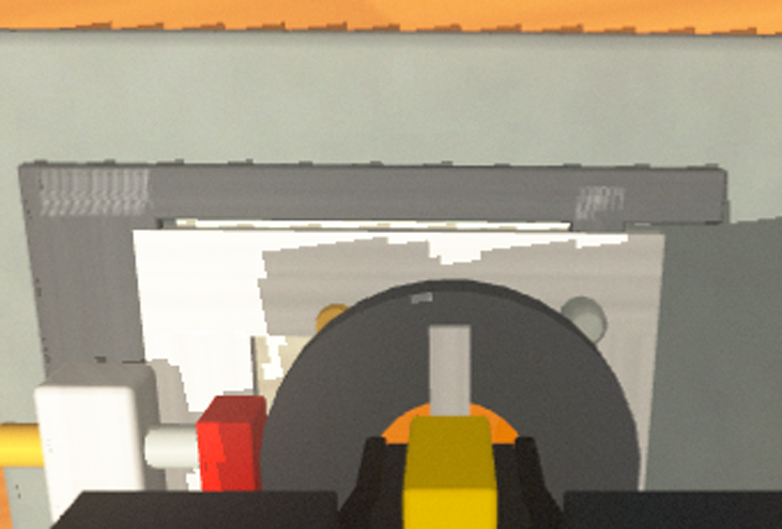

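>>> {"api": "drive_tool", "payload": {"commands": [[[0,-0.02,0],[0,0,0],255],[[0,-0.04,0],[0,0,0],255],[[0,-0.05,0],[0,0,0],255],[[0,-0.05,0],[0,0,0],255]]}}

```text
clock: 7.25
ee_pos: [0.544, -0.1499, 0.0701]
tcp_rot: [0.998, -0.062, 0.0, 0.001]
contact_force: [-0.3, -0.5, -2.1]
width: 0.0155
```

```bash
python3 st.py 0 -8 .0700
```

```text
pos [ 0.544  -0.1499  0.0701] F [-0.35 -0.49 -2.07] tau [ 0.064  0.014 -0.004] w 0.0155 t 7.25 tilt [ 3.0e-04 -1.6e-03 -1.0e+00] yaw -0.1245
shift [-0.002 -0.009  0.003] turn [ 0.018 -0.005  0.017]
[ 0.1 -8.4] Fv [-0.29 -0.53]
```

>>> {"api": "drive_tool", "payload": {"commands": [[[0,-0.015,0],[0,0,0],255],[[0,-0.025,0],[0,0,0],255],[[0,-0.025,0],[0,0,0],255]]}}

```text
clock: 7.55
ee_pos: [0.5441, -0.1491, 0.0701]
tcp_rot: [0.998, -0.062, 0.0, 0.001]
contact_force: [0.1, -1.5, -2.2]
width: 0.0159
```

```bash
python3 st.py 0 -8 .0700
```

```text
pos [ 0.5441 -0.1491  0.0701] F [ 0.07 -1.52 -2.17] tau [-0.203  0.043  0.037] w 0.0159 t 7.55 tilt [ 2.0e-04 -1.9e-03 -1.0e+00] yaw -0.1246
shift [-0.002  0.01   0.003] turn [ 0.021 -0.005  0.015]
[ 0.1 -7.6] Fv [ 0.26 -1.5 ]
```

>>> {"api": "drive_tool", "payload": {"commands": [[[0,-0.015,0],[0,0,0],255],[[0,-0.03,0],[0,0,0],255],[[0,-0.04,0],[0,0,0],255],[[0,-0.04,0],[0,0,0],255]]}}

```text
clock: 7.95
ee_pos: [0.5443, -0.1481, 0.0702]
tcp_rot: [0.998, -0.063, 0.0, 0.001]
contact_force: [-0.3, -3.2, -2.3]
width: 0.0158
```

```bash
python3 st.py 0 -4.3 .0700
```

```text
pos [ 0.5443 -0.1481  0.0702] F [-0.28 -3.15 -2.33] tau [-0.848  0.157 -0.015] w 0.0158 t 7.95 tilt [ 1.0e-04 -2.5e-03 -1.0e+00] yaw -0.1251
shift [-0.002 -0.056  0.004] turn [ 0.028 -0.005  0.01 ]
[ 0.1 -6.5] Fv [ 0.11 -3.17]
```

>>> {"api": "drive_tool", "payload": {"commands": [[[0,-0.02,0],[0,0,0],255],[[0,-0.04,0],[0,0,0],255],[[0,-0.05,0],[0,0,0],255],[[0,-0.05,0],[0,0,0],255]]}}

```text
clock: 8.35
ee_pos: [0.5444, -0.1471, 0.0702]
tcp_rot: [0.998, -0.063, 0.0, 0.002]
contact_force: [-1.8, -6.1, -1.5]
width: 0.016
```

```bash
python3 st.py 0 -4.3 .0700 w4
```

```text
pos [ 0.5444 -0.1471  0.0702] F [-1.82 -6.12 -1.51] tau [-1.467  0.277  0.038] w 0.016 t 8.35 tilt [ 0.     -0.0038 -1.    ] yaw -0.1258
shift [-0.002 -0.031  0.006] turn [ 0.043 -0.006  0.002]
[ 0.1 -5.5] Fv [-1.04 -6.3 ]
```

View pics/w4.png

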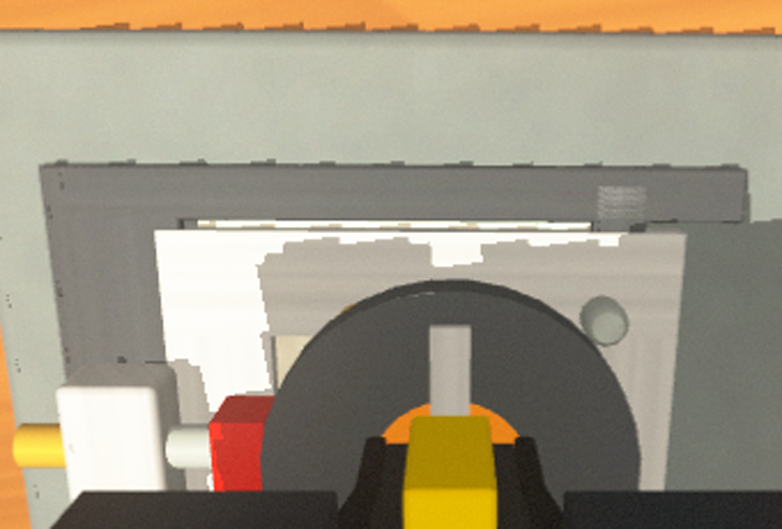

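>>> {"api": "drive_tool", "payload": {"commands": [[[0,-0.03,0.01],[0,0,0],255],[[0,-0.05,0.01],[0,0,0],255],[[0,-0.065,0.01],[0,0,0],255],[[0,-0.075,0.01],[0,0,0],255],[[0,-0.075,0.01],[0,0,0],255],[[0,-0.075,0.01],[0,0,0],255]]}}

```text
clock: 9.0
ee_pos: [0.5445, -0.1461, 0.0699]
tcp_rot: [0.998, -0.064, 0.0, 0.003]
contact_force: [-1.0, -8.7, -1.0]
width: 0.0157
```

```bash
python3 st.py 0 -4.3 .0700
```

```text
pos [ 0.5445 -0.1461  0.0699] F [-0.99 -8.66 -0.95] tau [-2.027  0.281 -0.008] w 0.0157 t 9.0 tilt [-2.0e-04 -6.1e-03 -1.0e+00] yaw -0.1274
shift [-0.003 -0.007 -0.002] turn [ 0.07  -0.007 -0.016]
[ 0.1 -4.6] Fv [ 0.1  -8.72]
```

>>> {"api": "drive_tool", "payload": {"commands": [[[0,-0.055,0],[0.05,0,0],255],[[0,-0.07,0],[0.1,0,0],255],[[0,-0.085,0],[0.1,0,0],255],[[0,-0.095,0],[0.1,0,0],255],[[0,-0.095,0],[0.1,0,0],255],[[0,-0.095,0],[0.1,0,0],255]]}}

```text
clock: 9.6
ee_pos: [0.5445, -0.1453, 0.0698]
tcp_rot: [0.998, -0.065, 0.0, 0.0]
contact_force: [-1.3, -11.9, -2.6]
width: 0.0158
```

```bash
python3 st.py 0 -4.3 .0620 w5
```

```text
pos [ 0.5445 -0.1453  0.0698] F [ -1.32 -11.91  -2.56] tau [-2.783  0.299 -0.067] w 0.0158 t 9.6 tilt [ 5.e-04 -6.e-04 -1.e+00] yaw -0.1297
shift [-0.     0.015  0.196] turn [ 0.006 -0.006 -0.042]
[ 0.  -3.7] Fv [  0.18 -11.98]
```

View pics/w5.png

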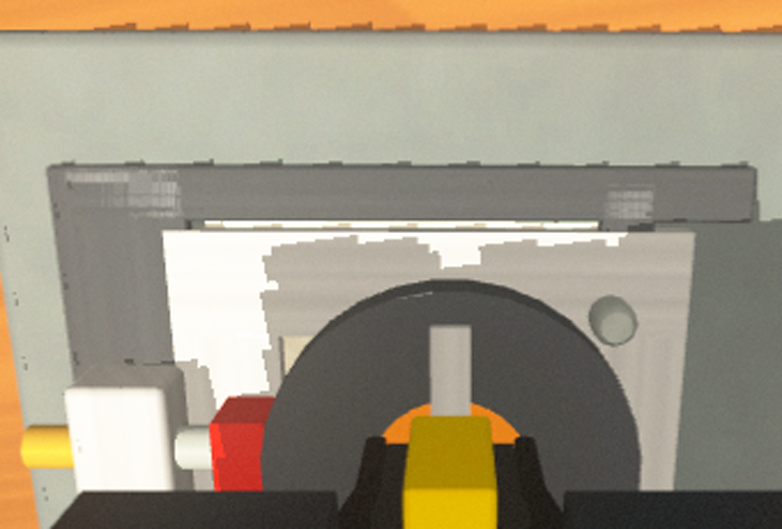

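>>> {"api": "drive_tool", "payload": {"commands": [[[0,-0.072,0.03],[0.06,0,0],255],[[0,-0.072,0.06],[0.06,0,0],255],[[0,-0.072,0.09],[0.06,0,0],255],[[0,-0.072,0.12],[0.06,0,0],255],[[0,-0.072,0.12],[0.06,0,0],255]]}}

```text
clock: 10.15
ee_pos: [0.5447, -0.1454, 0.0651]
tcp_rot: [0.998, -0.066, 0.001, -0.001]
contact_force: [-1.3, -11.1, -1.7]
width: 0.016
```

```bash
python3 st.py 0 -4.3 .0620 w6
```

```text
pos [ 0.5447 -0.1454  0.0651] F [ -1.25 -11.12  -1.75] tau [-2.726  0.223 -0.095] w 0.016 t 10.15 tilt [ 0.0011  0.0013 -1.    ] yaw -0.1319
shift [-0.004  0.013  0.078] turn [-0.016 -0.011 -0.068]
[ 0.2 -3.8] Fv [  0.15 -11.19]
```

View pics/w6.png

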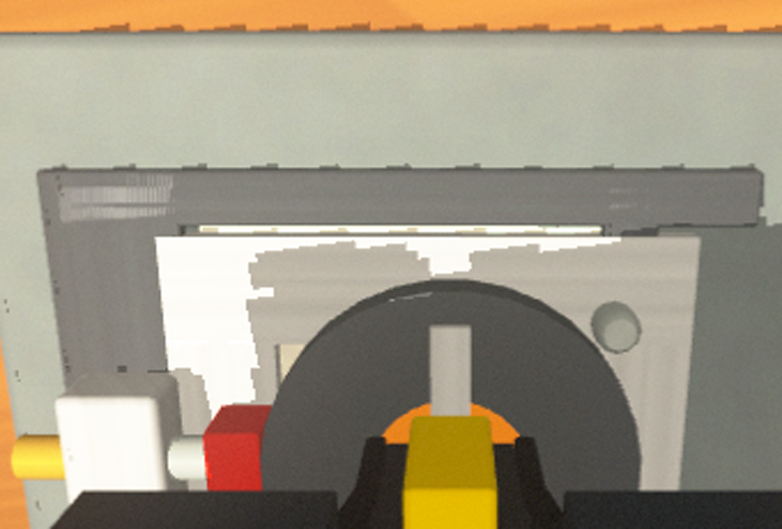

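>>> {"api": "drive_tool", "payload": {"commands": [[[0,-0.072,0.02],[0,0,0],255],[[0,-0.072,0.05],[0,0,0],255],[[0,-0.072,0.08],[0,0,0],255],[[0,-0.072,0.09],[0,0,0],255],[[0,-0.072,0.09],[0,0,0],255]]}}

```text
clock: 10.7
ee_pos: [0.5449, -0.1454, 0.0618]
tcp_rot: [0.998, -0.067, 0.001, 0.001]
contact_force: [-0.8, -10.1, 0.4]
width: 0.0155
```

```bash
python3 st.py 0 -5.7 .0618
```

```text
pos [ 0.5449 -0.1454  0.0618] F [ -0.82 -10.08   0.35] tau [-2.628e+00  3.690e-01 -1.000e-03] w 0.0155 t 10.7 tilt [ 0.0012 -0.002  -1.    ] yaw -0.1342
shift [-0.009  0.048  0.   ] turn [ 0.021 -0.017 -0.094]
[ 0.4 -3.8] Fv [  0.45 -10.1 ]
```

>>> {"api": "drive_tool", "payload": {"commands": [[[0,-0.04,0.02],[0,0,0],255],[[0,-0.01,0.03],[0,0,0],255],[[0,0.01,0.03],[0,0,0],255],[[0,0.02,0.03],[0,0,0],255],[[0,0.02,0.03],[0,0,0],255]]}}

```text
clock: 11.2
ee_pos: [0.545, -0.1463, 0.0615]
tcp_rot: [0.998, -0.067, 0.001, 0.001]
contact_force: [-3.0, -3.1, 6.9]
width: 0.016
```

```bash
python3 st.py 0 -5.7 .0618 w7
```

```text
pos [ 0.545  -0.1463  0.0615] F [-2.99 -3.05  6.95] tau [-0.65   0.93   0.067] w 0.016 t 11.2 tilt [ 0.0016 -0.0025 -1.    ] yaw -0.1343
shift [-0.015  0.026 -0.008] turn [ 0.027 -0.022 -0.095]
[ 0.6 -4.7] Fv [-2.59 -3.4 ]
```

View pics/w7.png

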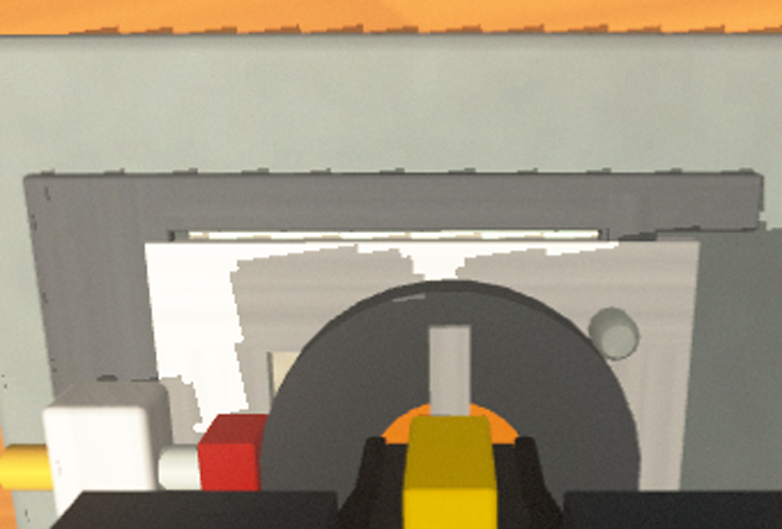

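>>> {"api": "drive_tool", "payload": {"commands": [[[-0.01,0.015,0],[0,0,0],255],[[-0.015,0.03,-0.01],[0,0,0],255],[[-0.015,0.045,-0.01],[0,0,0],255],[[-0.015,0.05,-0.01],[0,0,0],255],[[-0.015,0.05,-0.01],[0,0,0],255]]}}

```text
clock: 11.75
ee_pos: [0.5442, -0.1473, 0.0618]
tcp_rot: [0.998, -0.067, 0.001, 0.001]
contact_force: [-1.3, 1.9, -0.1]
width: 0.0159
```

```bash
python3 st.py 0 -5.7 .0618 w8
```

```text
pos [ 0.5442 -0.1473  0.0618] F [-1.31  1.91 -0.12] tau [ 0.459  0.331 -0.029] w 0.0159 t 11.75 tilt [ 0.0014 -0.0016 -1.    ] yaw -0.1335
shift [ 0.002 -0.001  0.   ] turn [ 0.016 -0.018 -0.086]
[-0.1 -5.7] Fv [-1.54  1.73]
```

View pics/w8.png

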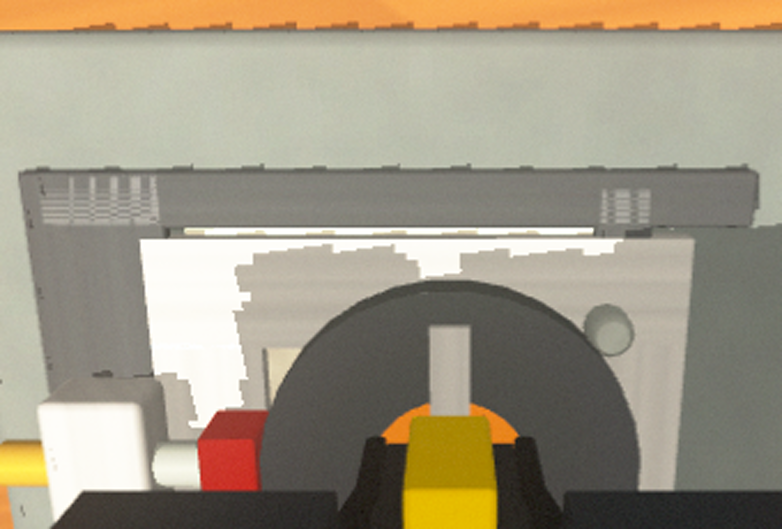

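>>> {"api": "drive_tool", "payload": {"commands": [[[0,0,0],[0,0,0],200],[[0,0,0],[0,0,0],170],[[0,0,0],[0,0,0],160],[[0,0,0],[0,0,0],160],[[0,0,-0.4],[0,0,0],160],[[0,0,-0.9],[0,0,0],160],[[0,0,-1.3],[0,0,0],160],[[0,0,-1.3],[0,0,0],255],[[0,0,-1.3],[0,0,0],255],[[0,0,-1.3],[0,0,0],255]]}}

```text
clock: 12.8
ee_pos: [0.5436, -0.1473, 0.1133]
tcp_rot: [0.998, -0.067, 0.0, 0.001]
contact_force: [-0.0, -0.1, -0.2]
width: 0.0157
```

```bash
python3 st.py 0 -5.8 .095 w9
```

```text
pos [ 0.5436 -0.1473  0.1133] F [-0.04 -0.12 -0.15] tau [0.002 0.099 0.015] w 0.0157 t 12.8 tilt [ 5.0e-04 -1.5e-03 -1.0e+00] yaw -0.1337
shift [ 0.015 -0.001  0.456] turn [ 0.016 -0.008 -0.088]
[-0.6 -5.8] Fv [-0.02 -0.12]
```

View pics/w9.png

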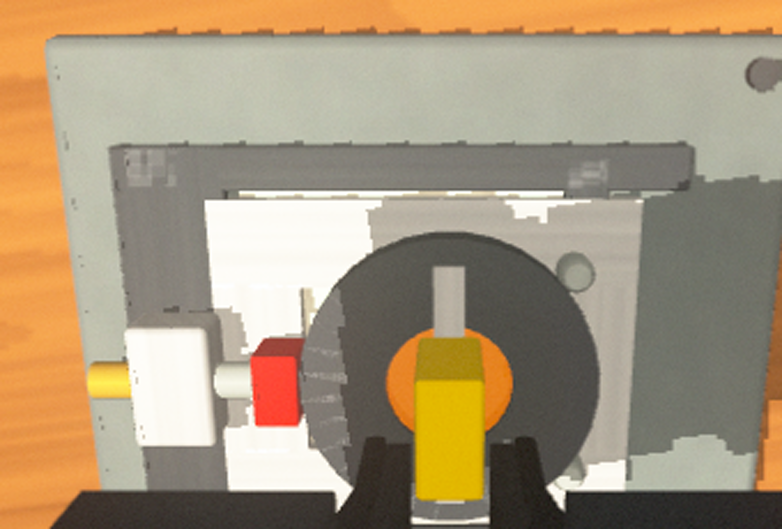

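>>> {"api": "drive_tool", "payload": {"commands": [[[0.015,0,0.2],[0,0,0],255],[[0.015,0,0.35],[0,0,0],255],[[0.015,0,0.4],[0,0,0],255],[[0.015,0,0.4],[0,0,0],255]]}}

```text
clock: 13.25
ee_pos: [0.5438, -0.1471, 0.0963]
tcp_rot: [0.998, -0.067, -0.0, 0.0]
contact_force: [-0.1, 0.1, 0.5]
width: 0.0004
```

```bash
python3 st.py 0 -5.8 .092
```

```text
pos [ 0.5438 -0.1471  0.0963] F [-0.08  0.09  0.5 ] tau [ 0.075  0.077 -0.004] w 0.0004 t 13.25 tilt [-1.e-03 -7.e-04 -1.e+00] yaw -0.1335
shift [0.013 0.003 0.107] turn [ 0.01   0.01  -0.086]
[-0.5 -5.7] Fv [-0.09  0.08]
```

Fingers shut, now press gently.

>>> {"api": "drive_tool", "payload": {"commands": [[[0.01,0,0.05],[0,0,0],255],[[0.01,0,0.09],[0,0,0],255],[[0.01,0,0.11],[0,0,0],255],[[0.01,0,0.13],[0,0,0],255],[[0.01,0,0.13],[0,0,0],255]]}}

```text
clock: 13.75
ee_pos: [0.5446, -0.1475, 0.0921]
tcp_rot: [0.998, -0.067, -0.0, 0.001]
contact_force: [-3.3, 0.1, 8.9]
width: 0.0004
```

```bash
python3 st.py 0 -5.8 .092
```

```text
pos [ 0.5446 -0.1475  0.0921] F [-3.26  0.06  8.91] tau [ 0.023  0.675 -0.011] w 0.0004 t 13.75 tilt [-1.0e-04 -1.5e-03 -1.0e+00] yaw -0.1337
shift [-0.007 -0.002  0.003] turn [ 0.017 -0.001 -0.088]
[ 0.3 -5.9] Fv [-3.24 -0.35]
```

>>> {"api": "drive_tool", "payload": {"commands": [[[-0.01,0,0.03],[0,0,0],255],[[-0.015,0,0.05],[0,0,0],255],[[-0.015,0,0.06],[0,0,0],255],[[-0.015,0,0.06],[0,0,0],255]]}}

```text
clock: 14.15
ee_pos: [0.5447, -0.1476, 0.0919]
tcp_rot: [0.998, -0.067, 0.001, 0.001]
contact_force: [-6.8, 1.1, 20.0]
width: 0.0007
```

```bash
python3 st.py 0 -5.8 .092
```

```text
pos [ 0.5447 -0.1476  0.0919] F [-6.77  1.07 19.98] tau [ 0.243  1.702 -0.026] w 0.0007 t 14.15 tilt [ 0.0014 -0.0028 -1.    ] yaw -0.1339
shift [-0.012 -0.004 -0.003] turn [ 0.03 -0.02 -0.09]
[ 0.5 -6. ] Fv [-6.85  0.21]
```

>>> {"api": "drive_tool", "payload": {"commands": [[[-0.01,0,-0.01],[0,0,0],255],[[-0.02,0,-0.05],[0,0,0],255],[[-0.01,0,-0.1],[0,0,0],255],[[-0.01,0,-0.1],[0,0,0],255]]}}

```text
clock: 14.55
ee_pos: [0.5444, -0.1475, 0.096]
tcp_rot: [0.998, -0.067, 0.001, 0.001]
contact_force: [-0.1, 0.1, 0.2]
width: 0.0004
```

```bash
python3 st.py 0 -5.8 .092
```

```text
pos [ 0.5444 -0.1475  0.096 ] F [-0.12  0.07  0.21] tau [ 0.013  0.044 -0.008] w 0.0004 t 14.55 tilt [ 0.0016 -0.0028 -1.    ] yaw -0.1338
shift [-0.004 -0.003  0.099] turn [ 0.029 -0.022 -0.09 ]
[ 0.1 -5.9] Fv [-0.13  0.06]
```

>>> {"api": "drive_tool", "payload": {"commands": [[[-0.005,0,0.06],[0,0,0],255],[[-0.01,0,0.1],[0,0,0],255],[[-0.015,0,0.12],[0,0,0],255],[[-0.02,0,0.13],[0,0,0],255],[[-0.02,0,0.13],[0,0,0],255]]}}

```text
clock: 15.05
ee_pos: [0.5442, -0.1475, 0.092]
tcp_rot: [0.998, -0.067, 0.002, 0.002]
contact_force: [-3.4, 1.4, 14.3]
width: 0.0006
```

>>> {"api": "drive_tool", "payload": {"commands": [[[0,0,-0.03],[0,0,0],255],[[0,0,-0.1],[0,0,0],255],[[0,0,-1.0],[0,0,0],255],[[0,0,-2.0],[0,0,0],255],[[-1.0,0,-2.5],[0,0,0],255],[[-2.0,0,-2.5],[0,0,0],255],[[-2.0,0,-2.5],[0,0,0],255]]}}

```text
clock: 15.75
ee_pos: [0.4609, -0.1363, 0.1917]
tcp_rot: [0.998, -0.067, 0.0, 0.003]
contact_force: [0.4, -0.3, 0.0]
width: 0.0005
```

```bash
python3 - <<'E'
from h import *
from bench import sensors,camera
s=sensors.get_state();plan(s,s["ee_pos"],-.126)
cs={n:camera(n) for n in ["wrist","scene","top"]}
for n,c in cs.items(): np.savez(f"{n}9.npz",**c)
cv2.imwrite("pics/wristA.png",cs["wrist"]["color"][:,:,::-1])
a=cv2.resize(cs["scene"]["color"][190:260,215:325],(660,420),interpolation=cv2.INTER_CUBIC);cv2.imwrite("pics/sceneA.png",a[:,:,::-1])
cv2.imwrite("pics/topA.png",cs["top"]["color"][:,:,::-1])
E
```

```text
pos [ 0.4609 -0.1363  0.1917] F [ 0.39 -0.3   0.02] tau [ 0.084  0.085 -0.066] w 0.0005 t 15.75 tilt [ 5.e-04 -6.e-03 -1.e+00] yaw -0.1347
shift [0. 0. 0.] turn [ 0.067 -0.014 -0.1  ]
```

View pics/wristA.png

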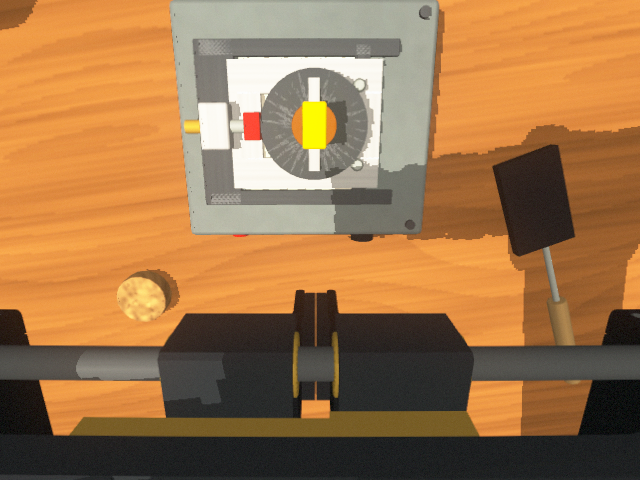

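View pics/sceneA.png

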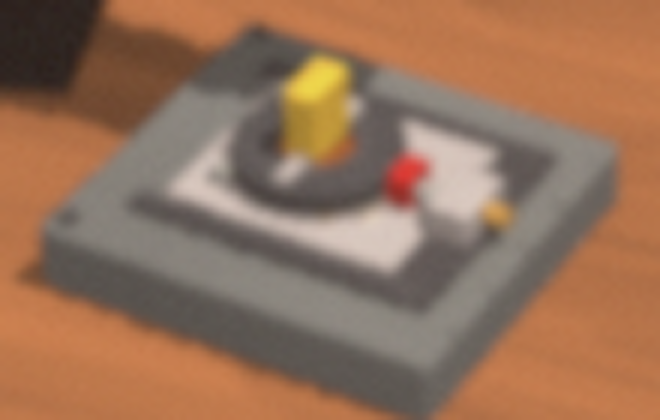

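View pics/topA.png

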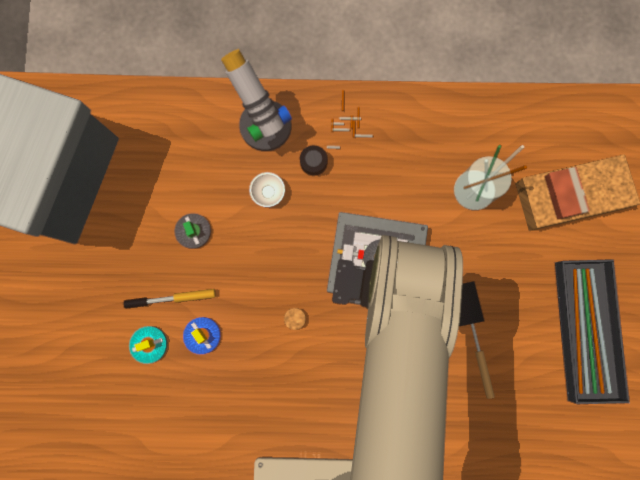

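```bash
python3 - <<'E'
from h import *
c=dict(np.load("wrist9.npz"))
cv2.imwrite("pics/wristB.png",cv2.resize(c["color"][50:200,170:430],None,fx=3,fy=3,interpolation=cv2.INTER_CUBIC)[:,:,::-1])
for n,p,z in [("knob",(314.5,120),.092),("rimL",(261,124),.056),("rimR",(369,124),.056),("rimT",(315,68),.056),("rimB",(315,180),.056),("pin",(360,85),.051),("pin",(357,164),.051),("stop",(262,113),.059)]: print(n,V(ray(c,p,z)))
E
```

```text
knob [ 2.  -6.2]
rimL [ 0.2 33.3]
rimR [ -0.6 -46.8]
rimT [38.  -7.1]
rimB [-41.5  -6.3]
pin [ 26.9 -40. ]
pin [-30.2 -39.1]
stop [ 7.8 31.8]
```

View pics/wristB.png

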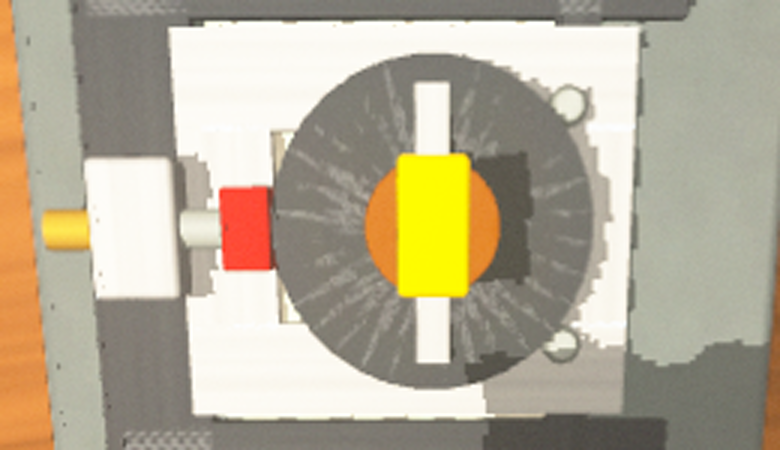

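```bash
python3 -c "
from bench import order
print(order.finish_job())"
```

```text
the job is handed in; nothing more can be done
None
```

I mounted the amber filter in the strain viewer, let go of it and handed the job in at about 16 s. No verdict was reported.

**What I did:** I gripped the filter by its yellow knob and brought it in about 8 mm above the studs. I felt for the nose and pushed it to about 12 N, roughly 3.9 mm in. Then I lowered the filter inside the pins, eased it back against them and let go. To settle it I pressed on the knob top with shut fingers twice, at about 20 N and 14 N. The first press was harder than the 10 N suggested, and it carried about 7 N of sideways friction.

**What the last checks showed:**
- **Height:** the press met the knob top at 92 mm above the bench, exactly the fully seated height, and the filter did not sink further under load.
- **Position:** the rim lies against the nose and both pins in the last wrist picture. The filter's centre measures about 6–7 mm toward the pins (y −6 to −7).
- **Robot and bench:** the arm stands clear with no contact force. The other things look unmoved, though the arm hid part of the viewer and paddle in the top view.

**What I could not check:** the force on each stud and the exact nose travel were not measured. They are inferred from the height, the forces and the pictures. The camera readings of the centre differed by 1–2 mm, about the calibration tolerance.

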